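# Nest the aluminium angles on the storage rack

## Robot

A 6-joint arm with a two-finger parallel gripper is mounted at the origin on a cart in front of the work surface, level with it; the furniture and walls round the work are solid. World frame = base frame: x ahead of the robot, y to its left, z up, the work surface at z = 0. Lengths are in m, angles in rad, forces in N, time in s.
With the tool pointing down it reaches from about 0.375 to 0.975 m from the base axis. Payload 3.8 kg.
Tool frame: the origin (TCP) lies on the front face of the gripper's body, between the roots of the fingers; the fingertips stand 64 mm ahead of it and the grasp point (between the pads) lies 45 mm ahead of it; z points along the fingers, y is the line along which they close (so a half turn about z gives the same grasp; the last joint's range is limited). The gripper opens to 88 mm and grips with 3 to 60 N. Pads are 18 mm wide; open, the fingers measure 123 mm over their backs; the gripper's body (75 mm by 187 mm) begins 45 mm behind the grasp point.
Start: joints at [-1.162, 0.264, 1.604, -0, 1.274, -0.037], TCP at [0.291, -0.609, 0.303] pointing down, gripper open.
Joint ranges: [-2.63, 2.63], [-0.94, 2.18], [0.31, 2.57], [-1.31, 4.45], [0, 2.66], [-2.55, 2.55]. Speed limits (rad/s): [2.57, 2.57, 3.14, 3.14, 3.14, 3.14].

## Interface

Orientations are given as a unit quaternion [x, y, z, w].
In Python, from station import get_state, vision, ticket, finder gives the robot as it stands.
- The arm moves only by the tool arm_command, never from a script. Its argument "motion" is a list of rows, each an object of numbers: "dx", "dy", "dz": the shift along the world's x, y, z as a fraction of full scale; "wx", "wy", "wz": the turn, a rotation vector about the world's x, y, z as a fraction of full scale. A call has 1 to 8 rows; each row shifts and turns the commanded pose from where the row before left it; what a row does not reach is not made up. Full scale, the value 1, is 400 mm for a shift and 0.5 rad for a turn. A row lasts 1/10 s, in which the tool goes at most 50 mm and 8.59 degrees, less where a joint would pass 70% of its speed; a pose out of reach is approached as far as the arm can. A call with a number of a shift or a turn outside -1 to 1 is refused whole. A call with a gripper value outside its range is refused whole. "jaw" is the opening, from 0 (shut) to 1 (fully open), set as the call begins (left out, the last holds). The fingers move at their own pace and stop on an object; "grip_force" is the grip in N (left out, the last holds). Time passes only in rows, so rows that do not move let the fingers close. It gives the time, the measured TCP pose, the force, the opening and the grip force at its end, in the units of the state.
- get_state(): the state, without advancing time (a new reading comes with each control period).
- vision.capture(name): name is "side" or "top" or "wrist"; returns (picture, depth): 384x512x3 uint8, blue, green, red; 384x512 float32, m along the optical axis (not along the pixel's ray), 0 where there is no reading.
- vision.camera_model(name): a dict with "mtx" (3x3 intrinsics, pixels), "rvec" (rotation vector, rad) and "tvec" (3), from world to camera coordinates, as OpenCV has them. Camera axes: x right, y down, z forward; pixel columns grow to the right and rows downward; lengths in m; the calibration is good to about 2 mm. A picture is of the moment at which its call begins: read the wrist's pose just before it. camera_model takes no time and is no camera call; for the wrist camera it gives the pose at the moment of the call.
- ticket.finish_job(): hands the job in; it is judged then, once.
Trained networks look in the newest picture that a camera, given by its name, has taken for a name from the list of things; names that differ only in an ending like _2 or _b are one class to them, and where a whole thing is asked for, a point or a joint stands for the part that bears it (a point fixed in the world has none). Each returns a list of dicts, best first, with "confidence" (0 to 1); they miss things now and then, are a little off and sometimes report something else, mostly with a low value. They report only what shows in the picture. A call takes as long as a camera call. They do not tell look-alikes from the thing itself.
- finder.masks_of(camera, query): "pixels" (384x512 bool, what is visible of it).
- finder.mark_of(camera, query): "location" ([x, y, z] in m, in world coordinates, good to about 4 mm: a listed point, or the origin of a listed thing).
The state is a dict: "clock": time; "joint_pos": joint angles; "joint_vel": joint speeds; "joint_torque": joint torques, N m; "position": TCP position; "tcp_rot": TCP orientation; "wrist_force": force on the tool from outside, world axes, zero at the start; "moment": the same for the moment, N m; "gripper_width": opening from 0.0 (shut) to 1.0 (fully open); "gripper_force": force on a finger pad.
Only numpy, scipy, OpenCV 4.12 (cv2) and the standard library are available. Lean on these libraries where they do the work, as an engineer would, in place of code of your own. Each camera call takes 0.05 s, during which the arm holds its last target. There are 200 camera calls.

## Task

The smallest aluminium angle already sits on the storage rack, the stand with the end plate. Nest the middle angle over it, then the largest over that, each seated fully home along its whole ridge with legs aligned and its end pushed up against the rack's end plate. Leave the smallest angle in its place and do not disturb the other things lying round about.

Things in the scene. Friction and masses are not known exactly. Their poses are not given: they have to be found in the camera images.
- rack: Fixed grey storage rack: a steel square bar 110 mm long on edge, its top a 90-degree ridge 55 mm above the bench, on an 8 mm web and a foot plate 130 x 62 x 6 mm; at its +x end an upright end plate 50 wide, 78 high, 5 mm thick, near face at x = +55 mm. Origin: on the bench under the bar's middle. x: along the ridge to the end plate, y: across, z: up.
- rack_ridge (a point): Point on the rack's ridge at the middle of the bar, 55 mm above the rack's origin, axes as the rack's. An angle whose end touches the end plate has its origin at x = 0, y = 0 of this point; each nested layer adds 5.66 mm, so nested origins are 5.7 (small), 11.3 (middle) and 17.0 mm (large) above it.
- small_angle: Smallest aluminium angle section. Roof-like, ridge up. Legs at 90 degrees, 4 mm thick; 110 mm long; leg 30 mm from outer ridge to toe: 42 mm wide over the toes, whose lower edges lie 24 mm below the ridge; 67 g. Origin: on the outer ridge at mid length. x: along the ridge, y: across, z: up. Loose; seated on the rack within 1 mm of the end plate.
- middle_angle: Middle-sized aluminium angle section. Roof-like, ridge up. Legs at 90 degrees, 4 mm thick; 110 mm long; leg 36 mm from outer ridge to toe: 51 mm wide over the toes, whose lower edges lie 28 mm below the ridge; 81 g. Origin: on the outer ridge at mid length. x: along the ridge, y: across, z: up. Loose; straddles one of the two low stands. Grip from above across the toes.
- large_angle: Largest aluminium angle section. Roof-like, ridge up. Legs at 90 degrees, 4 mm thick; 110 mm long; leg 42 mm from outer ridge to toe: 59 mm wide over the toes, whose lower edges lie 33 mm below the ridge; 95 g. Origin: on the outer ridge at mid length. x: along the ridge, y: across, z: up. Loose; straddles the other low stand. Grip from above across the toes.
- perch_a: Fixed steel stand, two alike: a square bar 80 mm long standing on its edge, ridge at z = 50 mm above the bench, on an 8 mm web and a foot plate 90 x 50 x 6 mm. Origin: under its middle, on the bench. x: along the ridge, z: up. The middle angle straddles it at the start.
- perch_b: Fixed steel stand, two alike: a square bar 80 mm long standing on its edge, ridge at z = 50 mm above the bench, on an 8 mm web and a foot plate 90 x 50 x 6 mm. Origin: under its middle, on the bench. x: along the ridge, z: up. The large angle straddles it at the start.
- steel_cap: Bystander: round ribbed steel cap, 46 mm across, 14 mm high, lying on the bench; leave alone. Origin: centre of its underside.
- blue_screwdriver: Bystander: screwdriver with blue and yellow handle, 209 mm long, 13 mm thick, lying on the bench; leave alone. Origin: centre of its underside.
- magnet: Bystander: grey curved magnet bracket, 20 x 46 x 9 mm, lying on the bench; leave alone. Origin: centre of its underside.
There are look-alikes about, which are no part of the job. Leave any green look-alike of the middle_angle alone. Leave any blue look-alike of the large_angle alone.

How it is judged:
On the way, in this order (a step that is already met when the one before it is completed fails the run):
1. The middle angle is nested home over the small one on the rack (x of middle_angle in the frame of rack between -0.03 and 0.004 m and y of middle_angle in the frame of rack between -0.003 and 0.003 m and z of middle_angle in the frame of rack between 0.0638 and 0.0688 m and angle between the x axis of middle_angle and the x axis of rack, either way round below 0.05 rad and angle between the z axis of middle_angle and the z axis of rack, either way round below 0.06 rad and linear speed of middle_angle below 0.02 m/s), for 0.2 s.
2. The large angle is nested home over the middle one (x of large_angle in the frame of rack between -0.03 and 0.004 m and y of large_angle in the frame of rack between -0.003 and 0.003 m and z of large_angle in the frame of rack between 0.0695 and 0.0745 m and angle between the x axis of large_angle and the x axis of rack, either way round below 0.05 rad and angle between the z axis of large_angle and the z axis of rack, either way round below 0.06 rad and linear speed of large_angle below 0.02 m/s), for 0.2 s.
At the end, for the whole second after the job is handed in: On the rack, small, middle and large angle lie nested in that order from below, at rest: each origin within 2.5 mm of its nested height, 3 mm of the rack's centre line, 4 mm of touching the end plate, ridge parallel to the rack's within 0.05 rad and upright within 0.06 rad (x of small_angle in the frame of rack between -0.004 and 0.004 m and y of small_angle in the frame of rack between -0.003 and 0.003 m and z of small_angle in the frame of rack between 0.0582 and 0.0632 m and angle between the x axis of each of small_angle, middle_angle, large_angle and the x axis of rack, either way round below 0.05 rad and angle between the z axis of each of small_angle, middle_angle, large_angle and the z axis of rack, either way round below 0.06 rad and linear speed of each of small_angle, middle_angle, large_angle below 0.02 m/s and x of middle_angle in the frame of rack between -0.004 and 0.004 m and y of middle_angle in the frame of rack between -0.003 and 0.003 m and z of middle_angle in the frame of rack between 0.0638 and 0.0688 m and x of large_angle in the frame of rack between -0.004 and 0.004 m and y of large_angle in the frame of rack between -0.003 and 0.003 m and z of large_angle in the frame of rack between 0.0695 and 0.0745 m).
It fails at once if The small angle is shifted more than 12 mm on the rack (distance of small_angle from where it was at the start of the episode above 0.012 m).
It fails at once if The steel cap is moved more than 25 mm (distance of steel_cap from where it was at the start of the episode above 0.025 m).
It fails at once if The blue screwdriver is moved more than 25 mm (distance of blue_screwdriver from where it was at the start of the episode above 0.025 m).
It fails at once if The magnet is moved more than 25 mm (distance of magnet from where it was at the start of the episode above 0.025 m).
It also fails if it takes over 59 s, if anything falls off the work surface, if the arm or the gripper's body presses on something with over 40 N, if the wrist force passes 120 N, or if a joint passes its speed limit or range.

## Working session

There is one attempt and no reset: what is moved stays moved. The work goes in short steps, Python scripts to look and compute and a tool call to move; the robot and the scene stay as the last step left them, time stands still between calls to the robot, and variables do not carry over. Pictures are saved under pics/ and viewed, at most 10 in all, crops included, and the job is handed in when it is done.

Besides the shell and the picture viewer there is one more tool, called by a JSON object that holds its "name" and its "arguments". arm_command: Moves the arm, as the interface text tells. Shift numbers are shares of 400 mm and turn numbers shares of 0.5 rad, none past 1 either way. Its arguments: {"type":"object","properties":{"motion":{"type":"array","items":{"type":"object","properties":{"dx":{"type":"number","minimum":-1,"maximum":1},"dy":{"type":"number","minimum":-1,"maximum":1},"dz":{"type":"number","minimum":-1,"maximum":1},"wx":{"type":"number","minimum":-1,"maximum":1},"wy":{"type":"number","minimum":-1,"maximum":1},"wz":{"type":"number","minimum":-1,"maximum":1}}}},"jaw":{"type":"number"},"grip_force":{"type":"number"}},"required":["motion"]}

```bash
mkdir -p pics; cat > h.py <<'E'
import numpy as np,cv2
from station import get_state,vision,ticket,finder
def cloud(cam,dep):
    m=vision.camera_model(cam);K=np.array(m["mtx"]);R=cv2.Rodrigues(np.array(m["rvec"],float))[0];t=np.array(m["tvec"],float).ravel()
    v,u=np.mgrid[:dep.shape[0],:dep.shape[1]]
    c=np.stack([(u-K[0,2])*dep/K[0,0],(v-K[1,2])*dep/K[1,1],dep],-1)
    return (c-t)@R
E
python3 - <<'E'
from h import *
s=get_state();print(s)
for c in("top","side"):
    p,d=vision.capture(c);cv2.imwrite(f"pics/{c}0.png",p);np.save(f"{c}0.npy",d)
    for q in("rack_ridge","rack","small_angle","middle_angle","large_angle","perch_a","steel_cap","blue_screwdriver","magnet"):
        print(c,q,[(round(r["confidence"],2),np.round(r["location"],3).tolist()) for r in finder.mark_of(c,q)])
E
```

```text
{'clock': 0.0, 'joint_pos': array([-1.16190636e+00,  2.64729023e-01,  1.60528880e+00,  5.37603489e-06,
        1.27366786e+00, -3.69140356e-02]), 'joint_vel': array([-0.00103667,  0.00163366, -0.00033031,  0.00081136, -0.00036357,
       -0.00073865]), 'joint_torque': array([-8.28659722e-04, -5.02110100e+01, -3.56876636e+01,  7.26741948e-02,
        2.97150621e-02, -1.69568275e-04]), 'position': array([ 0.29083067, -0.60854984,  0.3014501 ]), 'tcp_rot': array([ 9.75259679e-01,  2.21059862e-01, -1.90993681e-04, -1.02894084e-03]), 'wrist_force': array([ 0.3178254 ,  0.33768178, -0.03790031]), 'moment': array([-0.01202224, -0.02652821,  0.01237589]), 'gripper_force': 0.0, 'gripper_width': 0.997806881527802}
top rack_ridge [(0.89, [0.467, 0.262, 0.059])]
top rack [(0.61, [0.464, 0.26, -0.005])]
top small_angle [(0.78, [0.464, 0.261, 0.06])]
top middle_angle [(0.61, [0.509, -0.168, 0.055]), (0.58, [0.528, -0.335, 0.027]), (0.39, [0.655, -0.141, -0.001])]
top large_angle [(0.96, [0.607, 0.379, 0.036]), (0.75, [0.51, 0.015, 0.059])]
top perch_a [(0.59, [0.502, -0.17, -0.0])]
top steel_cap [(0.69, [0.663, -0.043, -0.001])]
top blue_screwdriver [(0.58, [0.664, 0.207, 0.003])]
top magnet [(0.59, [0.655, -0.137, 0.002])]
side rack_ridge []
side rack [(0.8, [0.463, 0.262, -0.001])]
side small_angle [(0.97, [0.468, 0.263, 0.061])]
side middle_angle [(0.98, [0.507, -0.167, 0.052]), (0.91, [0.523, -0.336, 0.031]), (0.19, [0.666, 0.205, 0.001])]
side large_angle [(0.88, [0.604, 0.378, 0.038]), (0.61, [0.51, 0.011, 0.055]), (0.48, [0.467, 0.262, 0.06])]
side perch_a [(0.73, [0.501, -0.166, -0.002]), (0.51, [0.508, 0.012, 0.004])]
side steel_cap [(0.5, [0.666, -0.044, -0.001])]
side blue_screwdriver [(0.66, [0.463, 0.259, 0.002]), (0.51, [0.663, 0.203, -0.004])]
side magnet [(0.6, [0.652, -0.136, 0.001])]
```

View pics/top0.png

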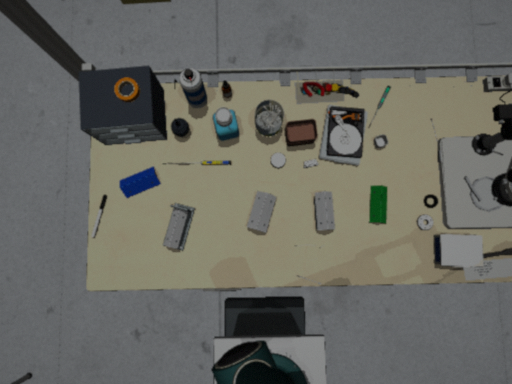

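View pics/side0.png

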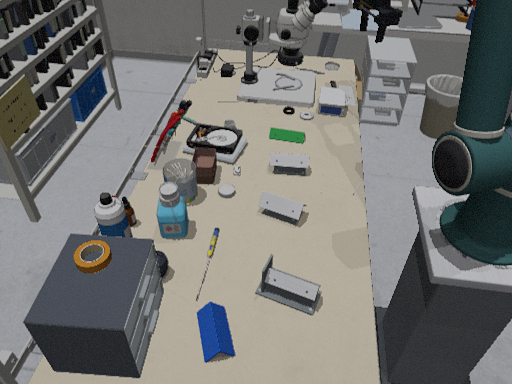

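```bash
python3 - <<'E'
from h import *
d=np.load("top0.npy");P=cloud("top",d)
# angles: points near each mark; fit ridge: line through top points via PCA, and min-area rect
for n,c,z0 in(("small",(.466,.262),.03),("mid",(.508,-.168),.025),("large",(.51,.013),.022)):
    m=(d>0)&(np.hypot(P[...,0]-c[0],P[...,1]-c[1])<.075)&(P[...,2]>z0)
    q=P[m]
    print(n,m.sum(),"zmax",np.percentile(q[:,2],[50,95,99,100]).round(4))
    if n=="small":
        pl=q[q[:,2]>.068];print("plate",len(pl),pl.mean(0).round(4));q=q[(q[:,2]<.064)]
    r=cv2.minAreaRect((q[:,:2]*1000).astype(np.float32));print(" rect",r)
    # roof fit: z = h - |n.(p-c)|
    from scipy.optimize import least_squares
    f=lambda a:(q[:,2]-a[0]+abs(-np.sin(a[1])*(q[:,0]-c[0])+np.cos(a[1])*(q[:,1]-c[1])-a[2]))
    best=min((least_squares(f,[.06,th,0],loss="soft_l1",f_scale=.002) for th in np.arange(0,3.1,.3)),key=lambda s:s.cost)
    h,th,o=best.x;u=np.array([np.cos(th),np.sin(th)]);nn=np.array([-u[1],u[0]])
    s=(q[:,:2]-c)@u;e=np.percentile(s,[.5,99.5]);print(" h,yawdeg",h.round(4),np.degrees(th).round(2),"ends",e.round(4),"mid",(c+nn*o+u*e.mean()).round(4),"rms",np.sqrt((best.fun**2).mean()).round(4))
E
```

```text
small 606 zmax [0.0507 0.0733 0.0789 0.0811]
plate 33 [0.5231 0.2432 0.0766]
 rect ((469.8827819824219, 258.2450256347656), (46.16337203979492, 114.72808074951172), 73.76952362060547)
 h,yawdeg 0.0602 -15.97 ends [-0.0521  0.0581] mid [0.4686 0.2603] rms 0.0026
mid 661 zmax [0.0434 0.0548 0.0571 0.0619]
 rect ((508.8603820800781, -169.81468200683594), (109.58856964111328, 50.637596130371094), 2.264781951904297)
 h,yawdeg 0.0558 2.22 ends [-0.0534  0.0551] mid [ 0.5089 -0.1697] rms 0.0021
large 769 zmax [0.0407 0.0548 0.0565 0.0584]
 rect ((510.9481506347656, 13.727531433105469), (58.64289855957031, 110.38742065429688), 72.22442626953125)
 h,yawdeg 0.0555 162.58 ends [-0.055  0.054] mid [0.5108 0.0138] rms 0.0021
```

The top view shows the rack at (180,227) with its end plate at the far (+x) end. The large angle is on its stand at (262,212), and the middle angle on its stand at (323,212). The green (378,204) and blue (140,182) look-alikes lie apart from these, and the fitted heights match the sizes given. The side view agrees. I'll go over the middle angle and look from the wrist.

{"name": "arm_command", "arguments": {"motion": [{"dx":0.0545,"dy":0.11,"dz":-0.0125,"wz":-0.1017},{"dx":0.0545,"dy":0.11,"dz":-0.0125,"wz":-0.1017},{"dx":0.0545,"dy":0.11,"dz":-0.0125,"wz":-0.1017},{"dx":0.0545,"dy":0.11,"dz":-0.0125,"wz":-0.1017},{"dx":0.0545,"dy":0.11,"dz":-0.0125,"wz":-0.1017},{"dx":0.0545,"dy":0.11,"dz":-0.0125,"wz":-0.1017},{"dx":0.0545,"dy":0.11,"dz":-0.0125,"wz":-0.1017},{"dx":0.0545,"dy":0.11,"dz":-0.0125,"wz":-0.1017}], "jaw": 1, "grip_force": 25}}

```text
validation failed for argument at $.mo...
```

{"name": "arm_command", "arguments": {"motion": [{"dx":0.0545,"dy":0.11,"dz":-0.0125},{"dx":0.0545,"dy":0.11,"dz":-0.0125},{},{},{}]}}

```text
validation failed for argument at $.mo...
```

```bash
cat >> h.py <<'E'
from scipy.optimize import least_squares
from scipy.spatial.transform import Rotation as Ro
def pose():
    s=get_state();R=Ro.from_quat(s["tcp_rot"]).as_matrix()
    print("t",round(s["clock"],2),"p",s["position"].round(4),"yawx",np.degrees(np.arctan2(R[1,0],R[0,0])).round(2),"tilt",R[:2,2].round(4),"q6",s["joint_pos"][5].round(3),"F",s["wrist_force"].round(2),"w",(s["gripper_width"]*88).round(1));return s
def roof(c,th,r=.06,z0=.03,hw=.02,cam="wrist",name=None,zc=1):
    p,d=vision.capture(cam);P=cloud(cam,d)
    if name: cv2.imwrite(f"pics/{name}.png",p)
    c=np.array(c);u=np.array([np.cos(th),np.sin(th)])
    D=P[...,:2]-c;L=D@u;W=D@np.array([-u[1],u[0]])
    m=(d>0)&(abs(L)<r)&(abs(W)<hw)&(P[...,2]>z0)&(P[...,2]<zc);q=P[m]
    f=lambda a:(q[:,2]-a[0]+abs(-np.sin(a[1])*(q[:,0]-c[0])+np.cos(a[1])*(q[:,1]-c[1])-a[2]))
    b=least_squares(f,[.06,th,0],loss="soft_l1",f_scale=.001);h,t,o=b.x
    u=np.array([np.cos(t),np.sin(t)]);s=(q[:,:2]-c)@u;e=np.percentile(s,[.3,99.7])
    print("n",m.sum(),"h",h.round(4),"yaw",np.degrees(t).round(2),"ends",e.round(4),"len",np.ptp(e).round(4),"mid",(c+np.array([-u[1],u[0]])*o+u*e.mean()).round(4),"rms",np.sqrt((b.fun**2).mean()).round(4))
    return P,d,p
E
python3 - <<'E'
from h import *
pose();roof((.509,-.1697),.039,r=.075,name="w1")
m=vision.camera_model("wrist");R=cv2.Rodrigues(np.array(m["rvec"],float))[0];print(-R.T@np.array(m["tvec"],float).ravel(),R[2],m["mtx"][0])
E
```

```text
Traceback (most recent call last):
  File "h.py", line 12, in pose
    print("t",round(s["clock"],2),"p",s["position"].round(4),"yawx",np.degrees(np.arctan2(R[1,0],R[0,0])).round(2),"tilt",R[:2,2].round(4),"q6",s["joint_pos"][5].round(3),"F",s["wrist_force"].round(2),"w",(s["gripper_width"]*88).round(1));return s
                                                                                                                                                                                                             ^^^^^^^^^^^^^^^^^^^^^^^^^^^^^
AttributeError: 'float' object has no attribute 'round'
```

The call failed validation, so every row may need all six keys. I'll retry that way.

{"name": "arm_command", "arguments": {"motion": [{"dx":0.0545,"dy":0.11,"dz":-0.0125,"wx":0,"wy":0,"wz":-0.1017},{"dx":0.0545,"dy":0.11,"dz":-0.0125,"wx":0,"wy":0,"wz":-0.1017},{"dx":0.0545,"dy":0.11,"dz":-0.0125,"wx":0,"wy":0,"wz":-0.1017},{"dx":0.0545,"dy":0.11,"dz":-0.0125,"wx":0,"wy":0,"wz":-0.1017},{"dx":0.0545,"dy":0.11,"dz":-0.0125,"wx":0,"wy":0,"wz":-0.1017},{"dx":0.0545,"dy":0.11,"dz":-0.0125,"wx":0,"wy":0,"wz":-0.1017},{"dx":0.0545,"dy":0.11,"dz":-0.0125,"wx":0,"wy":0,"wz":-0.1017},{"dx":0.0545,"dy":0.11,"dz":-0.0125,"wx":0,"wy":0,"wz":-0.1017}], "jaw": 1, "grip_force": 25}}

```text
clock: 1.8
position: [0.466, -0.2552, 0.2629]
tcp_rot: [1.0, 0.018, 0.0, 0.0]
wrist_force: [0.9, -0.3, 0.6]
gripper_width: 1.001
gripper_force: 0.0
```

{"name": "arm_command", "arguments": {"motion": [{"dx":0.0545,"dy":0.11,"dz":-0.0125,"wx":0,"wy":0,"wz":0},{"dx":0.0545,"dy":0.11,"dz":-0.0125,"wx":0,"wy":0,"wz":0},{"dx":0,"dy":0,"dz":0,"wx":0,"wy":0,"wz":0},{"dx":0,"dy":0,"dz":0,"wx":0,"wy":0,"wz":0}]}}

```text
clock: 2.2
position: [0.5094, -0.1679, 0.2527]
tcp_rot: [1.0, 0.021, -0.0, 0.0]
wrist_force: [-0.2, -0.1, -0.0]
gripper_width: 0.992
gripper_force: 0.0
```

```bash
sed -i 's/(s\["gripper_width"\]\*88).round(1)/round(s["gripper_width"]*88,1)/' h.py
python3 - <<'E'
from h import *
pose();roof((.509,-.1697),.039,r=.075,name="w1")
m=vision.camera_model("wrist");R=cv2.Rodrigues(np.array(m["rvec"],float))[0];print(-R.T@np.array(m["tvec"],float).ravel(),R[2],m["mtx"][0])
E
```

```text
t 2.2 p [ 0.5094 -0.1679  0.2527] yawx 2.42 tilt [-0.0003 -0.0004] q6 1.164 F [-0.19 -0.14 -0.01] w 87.3
n 12954 h 0.2706 yaw 92.28 ends [-0.0199  0.0198] len 0.0397 mid [ 0.5335 -0.1688] rms 0.1068
[ 0.58762605 -0.16552787  0.33354707] [-0.29760118 -0.0125935  -0.95460722] [288.9437318    0.         255.66368669]
```

View pics/w1.png

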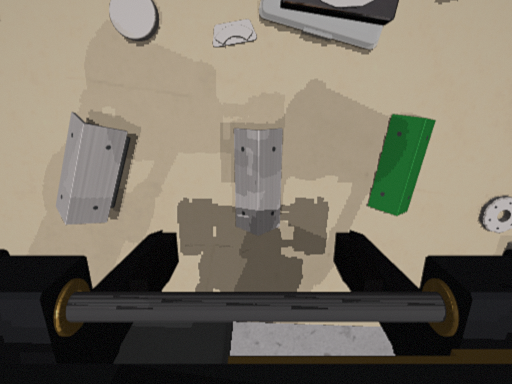

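The wrist view shows the middle angle centred at (258,180), the large one at (95,170) and the green look-alike at (402,165). My fit picked up gripper points, so I'll redo it with a height limit, fitting both angles at once.

```bash
python3 - <<'E'
from h import *
roof((.509,-.1697),.039,r=.075,hw=.024,zc=.07)
roof((.5108,.0138),np.radians(-17.4),r=.075,hw=.027,zc=.07)
E
```

```text
n 4501 h 0.0546 yaw 2.32 ends [-0.0556  0.0537] len 0.1093 mid [ 0.5081 -0.1705] rms 0.0007
n 4749 h 0.0546 yaw -17.6 ends [-0.0552  0.0544] len 0.1095 mid [0.5102 0.0132] rms 0.0009
```

{"name": "arm_command", "arguments": {"motion": [{"dx":-0.0125,"dy":0.12,"dz":0,"wx":0,"wy":0,"wz":-0.08},{"dx":-0.0125,"dy":0.12,"dz":0,"wx":0,"wy":0,"wz":-0.08},{"dx":-0.0125,"dy":0.12,"dz":0,"wx":0,"wy":0,"wz":-0.08},{"dx":-0.0125,"dy":0.12,"dz":0,"wx":0,"wy":0,"wz":-0.08},{"dx":-0.0125,"dy":0.12,"dz":0,"wx":0,"wy":0,"wz":-0.08},{"dx":-0.0125,"dy":0.12,"dz":0,"wx":0,"wy":0,"wz":-0.08},{"dx":-0.0125,"dy":0.12,"dz":0,"wx":0,"wy":0,"wz":-0.08},{"dx":-0.0125,"dy":0.12,"dz":0,"wx":0,"wy":0,"wz":-0.08}]}}

```text
clock: 3.15
position: [0.4694, 0.2152, 0.2532]
tcp_rot: [0.99, -0.142, 0.001, -0.0]
wrist_force: [1.1, 0.2, -0.4]
gripper_width: 1.001
gripper_force: 0.0
```

{"name": "arm_command", "arguments": {"motion": [{"dx":0,"dy":0.115,"dz":0,"wx":0,"wy":0,"wz":0},{"dx":0,"dy":0,"dz":0,"wx":0,"wy":0,"wz":0},{"dx":0,"dy":0,"dz":0,"wx":0,"wy":0,"wz":0}]}}

```text
clock: 3.45
position: [0.4695, 0.2604, 0.2527]
tcp_rot: [0.99, -0.14, 0.0, 0.0]
wrist_force: [0.1, 0.3, 0.9]
gripper_width: 1.002
gripper_force: 0.0
```

```bash
python3 - <<'E'
from h import *
pose();P,d,p=roof((.4686,.2603),np.radians(-16),r=.075,hw=.02,zc=.064,name="w2")
# end plate: points above ridge
m=(d>0)&(P[...,2]>.066)&(P[...,2]<.085)&(np.hypot(P[...,0]-.523,P[...,1]-.244)<.05);q=P[m];r=cv2.minAreaRect((q[:,:2]*1000).astype(np.float32));print(m.sum(),r,q.mean(0),np.percentile(q[:,2],[5,50,95]))
np.save("w2.npy",P)
roof((.5108,.0138),np.radians(-17.4),r=.075,hw=.027,zc=.07)
E
```

```text
t 3.45 p [0.4695 0.2604 0.2527] yawx -16.08 tilt [-0.     -0.0007] q6 2.312 F [0.08 0.28 0.9 ] w 88.2
n 3958 h 0.0594 yaw -16.0 ends [-0.0558  0.0591] len 0.1149 mid [0.47   0.2592] rms 0.0024
386 ((523.07080078125, 244.49623107910156), (49.0632438659668, 5.0925679206848145), 73.89555358886719) [0.52312973 0.2441022  0.07575225] [0.07093403 0.0763622  0.07760216]
n 5677 h 0.0544 yaw -17.57 ends [-0.0553  0.0538] len 0.1091 mid [0.5099 0.0135] rms 0.0013
```

View pics/w2.png

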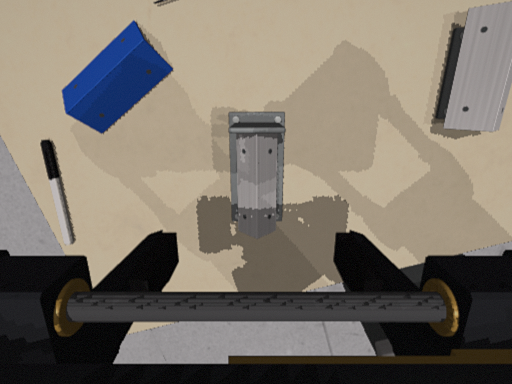

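The rack is centred at (257,180) with the small angle on it, and its end plate is at (257,123) on the +x side. I'll refine the ridge from the saved cloud.

```bash
python3 - <<'E'
from h import *
P=np.load("w2.npy");t=np.radians(-16);u=np.array([np.cos(t),np.sin(t)]);n=np.array([-u[1],u[0]]);c=np.array([.4678,.2603])
L=(P[...,:2]-c)@u;W=(P[...,:2]-c)@n
for r in((-.045,.045),(-.045,0),(0,.045)):
    m=(L>r[0])&(L<r[1])&(abs(W)<.018)&(P[...,2]>.03)&(P[...,2]<.07);q=P[m];l=L[m];w=W[m]
    b=least_squares(lambda a:q[:,2]-a[0]+abs(w-a[1]-a[2]*l),[.06,0,0],loss="soft_l1",f_scale=.001);print(m.sum(),b.x.round(5),np.std(b.fun).round(4))
E
```

```text
2915 [ 0.05942 -0.0005   0.00025] 0.0007
1361 [ 0.05942 -0.00052 -0.00059] 0.0006
1554 [ 0.05941 -0.0005   0.00055] 0.0007
```

{"name": "arm_command", "arguments": {"motion": [{"dx":0.0108,"dy":-0.1196,"dz":-0.0285,"wx":0,"wy":0,"wz":0.0713},{"dx":0.0108,"dy":-0.1196,"dz":-0.0285,"wx":0,"wy":0,"wz":0.0713},{"dx":0.0108,"dy":-0.1196,"dz":-0.0285,"wx":0,"wy":0,"wz":0.0713},{"dx":0.0108,"dy":-0.1196,"dz":-0.0285,"wx":0,"wy":0,"wz":0.0713},{"dx":0.0108,"dy":-0.1196,"dz":-0.0285,"wx":0,"wy":0,"wz":0.0713},{"dx":0.0108,"dy":-0.1196,"dz":-0.0285,"wx":0,"wy":0,"wz":0.0713},{"dx":0.0108,"dy":-0.1196,"dz":-0.0285,"wx":0,"wy":0,"wz":0.0713},{"dx":0.0108,"dy":-0.1196,"dz":-0.0285,"wx":0,"wy":0,"wz":0.0713}]}}

```text
clock: 4.35
position: [0.5024, -0.1258, 0.1615]
tcp_rot: [1.0, 0.001, 0.0, 0.0]
wrist_force: [0.9, 0.3, 0.3]
gripper_width: 1.0
gripper_force: 0.0
```

{"name": "arm_command", "arguments": {"motion": [{"dx":0.0108,"dy":-0.1196,"dz":-0.0285,"wx":0,"wy":0,"wz":0.0713},{"dx":0,"dy":0,"dz":0,"wx":0,"wy":0,"wz":0},{"dx":0,"dy":0,"dz":0,"wx":0,"wy":0,"wz":0}]}}

```text
clock: 4.65
position: [0.5065, -0.172, 0.1498]
tcp_rot: [1.0, 0.017, -0.001, -0.0]
wrist_force: [-0.4, -0.1, 0.3]
gripper_width: 0.999
gripper_force: 0.0
```

```bash
python3 - <<'E'
from h import *
pose();roof((.5085,-.170),.04,r=.075,hw=.024,zc=.07)
E
```

```text
t 4.65 p [ 0.5065 -0.172   0.1498] yawx 1.93 tilt [-0.0012  0.0007] q6 1.163 F [-0.4  -0.12  0.34] w 87.9
n 9388 h 0.0548 yaw 2.5 ends [-0.0541  0.0551] len 0.1091 mid [ 0.5089 -0.1685] rms 0.0006
```

{"name": "arm_command", "arguments": {"motion": [{"dx":0.0055,"dy":0.006,"dz":-0.06,"wx":0,"wy":0,"wz":0.016},{"dx":0,"dy":0,"dz":-0.06,"wx":0,"wy":0,"wz":0},{"dx":0,"dy":0,"dz":-0.067,"wx":0,"wy":0,"wz":0},{"dx":0,"dy":0,"dz":0,"wx":0,"wy":0,"wz":0},{"dx":0,"dy":0,"dz":0,"wx":0,"wy":0,"wz":0}]}}

```text
clock: 5.2
position: [0.5098, -0.1661, 0.0756]
tcp_rot: [1.0, 0.025, -0.0, -0.0]
wrist_force: [-0.5, 0.3, 0.7]
gripper_width: 0.999
gripper_force: 0.0
```

{"name": "arm_command", "arguments": {"motion": [{"dx":0,"dy":0,"dz":0,"wx":0,"wy":0,"wz":0},{"dx":0,"dy":0,"dz":0,"wx":0,"wy":0,"wz":0},{"dx":0,"dy":0,"dz":0,"wx":0,"wy":0,"wz":0},{"dx":0,"dy":0,"dz":0,"wx":0,"wy":0,"wz":0},{"dx":0,"dy":0,"dz":0,"wx":0,"wy":0,"wz":0},{"dx":0,"dy":0,"dz":0,"wx":0,"wy":0,"wz":0},{"dx":0,"dy":0,"dz":0,"wx":0,"wy":0,"wz":0},{"dx":0,"dy":0,"dz":0,"wx":0,"wy":0,"wz":0}], "jaw": 0.5, "grip_force": 25}}

```text
clock: 6.0
position: [0.5105, -0.1677, 0.0757]
tcp_rot: [1.0, 0.024, 0.0, 0.0]
wrist_force: [-0.3, -2.4, 2.6]
gripper_width: 0.518
gripper_force: 25.2
```

The jaws stopped at 45.6 mm, though the toes should be 51 mm apart. I'll look before lifting.

```bash
python3 - <<'E'
from h import *
pose();roof((.5095,-.169),.042,r=.075,hw=.024,zc=.07,name="w3")
cv2.imwrite("pics/w3c.png",cv2.resize(cv2.imread("pics/w3.png")[100:384,100:420],None,fx=2,fy=2))
p,d=vision.capture("side")
print([(round(r["confidence"],2),np.round(r["location"],3).tolist()) for r in finder.mark_of("side","middle_angle")])
E
```

```text
t 6.0 p [ 0.5105 -0.1677  0.0757] yawx 2.74 tilt [ 0.0008 -0.0007] q6 1.16 F [-0.32 -2.42  2.57] w 45.6
n 15272 h 0.0607 yaw 2.25 ends [-0.0449  0.0533] len 0.0982 mid [ 0.5137 -0.1669] rms 0.0037
[(0.55, [0.523, -0.334, 0.031]), (0.47, [0.505, -0.173, 0.056])]
```

View pics/w3c.png

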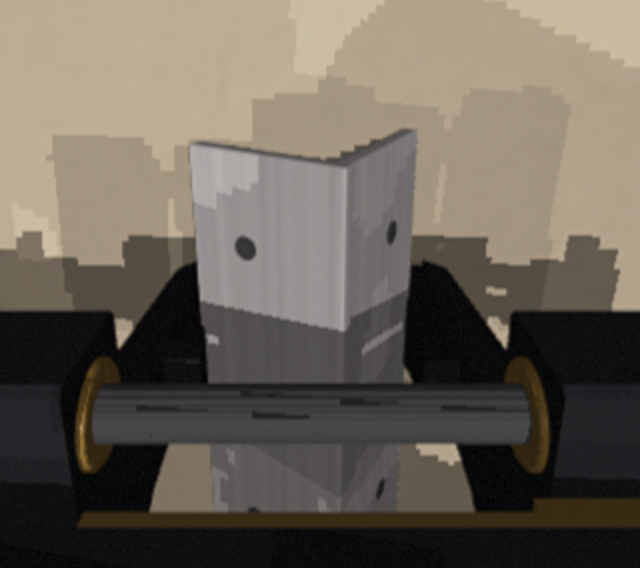

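The crop shows the angle rolled: its ridge is at (345,240), towards −y, because the grasp was about 3 mm off centre. The settling reading had misled me, and the summed commands are the better reference. I'll open, let it drop back, and remeasure.

{"name": "arm_command", "arguments": {"motion": [{"dx":0,"dy":0,"dz":0,"wx":0,"wy":0,"wz":0},{"dx":0,"dy":0,"dz":0,"wx":0,"wy":0,"wz":0},{"dx":0,"dy":0,"dz":0,"wx":0,"wy":0,"wz":0},{"dx":0,"dy":0,"dz":0.06,"wx":0,"wy":0,"wz":0},{"dx":0,"dy":0,"dz":0.06,"wx":0,"wy":0,"wz":0},{"dx":0,"dy":0,"dz":0,"wx":0,"wy":0,"wz":0},{"dx":0,"dy":0,"dz":0,"wx":0,"wy":0,"wz":0},{"dx":0,"dy":0,"dz":0,"wx":0,"wy":0,"wz":0}], "jaw": 1}}

```text
clock: 6.95
position: [0.5092, -0.1667, 0.122]
tcp_rot: [1.0, 0.024, -0.001, -0.0]
wrist_force: [-0.2, -0.1, 1.1]
gripper_width: 0.999
gripper_force: 0.0
```

```bash
python3 - <<'E'
from h import *
for i in range(3):
    pose();roof((.5085,-.170),.04,r=.075,hw=.022,zc=.07,name="w4")
E
```

```text
t 6.95 p [ 0.5092 -0.1667  0.122 ] yawx 2.74 tilt [-0.0021  0.0009] q6 1.16 F [-0.16 -0.07  1.06] w 87.9
n 9781 h 0.0543 yaw 2.36 ends [-0.0541  0.0538] len 0.1078 mid [ 0.5083 -0.1698] rms 0.0006
t 7.0 p [ 0.5091 -0.1667  0.1218] yawx 2.74 tilt [-0.0025  0.001 ] q6 1.16 F [-0.15 -0.16 -0.12] w 88.1
n 9818 h 0.0545 yaw 2.37 ends [-0.0539  0.054 ] len 0.1078 mid [ 0.5085 -0.1699] rms 0.0006
t 7.05 p [ 0.5091 -0.1667  0.1218] yawx 2.74 tilt [-0.0026  0.001 ] q6 1.16 F [-0.14 -0.24  0.42] w 88.2
n 9823 h 0.0546 yaw 2.37 ends [-0.0538  0.0541] len 0.1078 mid [ 0.5087 -0.1699] rms 0.0006
```

{"name": "arm_command", "arguments": {"motion": [{"dx":-0.001,"dy":-0.008,"dz":-0.04,"wx":0,"wy":0,"wz":-0.013},{"dx":0,"dy":0,"dz":-0.04,"wx":0,"wy":0,"wz":0},{"dx":0,"dy":0,"dz":-0.04,"wx":0,"wy":0,"wz":0},{"dx":0,"dy":0,"dz":0,"wx":0,"wy":0,"wz":0},{"dx":0,"dy":0,"dz":0,"wx":0,"wy":0,"wz":0},{"dx":0,"dy":0,"dz":0,"wx":0,"wy":0,"wz":0},{"dx":0,"dy":0,"dz":0,"wx":0,"wy":0,"wz":0}], "jaw": 0.62}}

```text
clock: 7.8
position: [0.5104, -0.1706, 0.0762]
tcp_rot: [1.0, 0.021, 0.001, 0.0]
wrist_force: [-0.8, 0.4, 0.1]
gripper_width: 0.618
gripper_force: 0.0
```

```bash
python3 - <<'E'
from h import *
pose();roof((.5085,-.170),.04,r=.075,hw=.022,zc=.06,name="w5")
E
```

```text
t 7.8 p [ 0.5104 -0.1706  0.0762] yawx 2.37 tilt [ 0.0016 -0.0006] q6 1.16 F [-0.77  0.39  0.14] w 54.4
n 14087 h 0.0544 yaw 2.35 ends [-0.0467  0.054 ] len 0.1007 mid [ 0.5122 -0.1697] rms 0.0006
```

{"name": "arm_command", "arguments": {"motion": [{"dx":0,"dy":0,"dz":0,"wx":0,"wy":0,"wz":0},{"dx":0,"dy":0,"dz":0,"wx":0,"wy":0,"wz":0},{"dx":0,"dy":0,"dz":0,"wx":0,"wy":0,"wz":0},{"dx":0,"dy":0,"dz":0,"wx":0,"wy":0,"wz":0},{"dx":0,"dy":0,"dz":0,"wx":0,"wy":0,"wz":0}], "jaw": 0.56, "grip_force": 15}}

```text
clock: 8.35
position: [0.5102, -0.1704, 0.0758]
tcp_rot: [1.0, 0.021, 0.0, 0.0]
wrist_force: [-0.5, 2.0, 5.0]
gripper_width: 0.56
gripper_force: 5.6
```

```bash
python3 - <<'E'
from h import *
pose();roof((.5085,-.170),.04,r=.075,hw=.022,zc=.06,name="w6")
E
```

```text
t 8.35 p [ 0.5102 -0.1704  0.0758] yawx 2.36 tilt [ 0.0009 -0.0001] q6 1.161 F [-0.54  2.03  4.99] w 49.3
n 14155 h 0.0548 yaw 2.39 ends [-0.0462  0.0539] len 0.1001 mid [ 0.5124 -0.17  ] rms 0.0007
```

{"name": "arm_command", "arguments": {"motion": [{"dx":0,"dy":0,"dz":0,"wx":0,"wy":0,"wz":0},{"dx":0,"dy":0,"dz":0,"wx":0,"wy":0,"wz":0},{"dx":0,"dy":0,"dz":0,"wx":0,"wy":0,"wz":0}], "jaw": 0.53, "grip_force": 15}}

```text
clock: 8.7
position: [0.5102, -0.1704, 0.0758]
tcp_rot: [1.0, 0.021, 0.0, 0.0]
wrist_force: [0.8, 1.9, 5.6]
gripper_width: 0.55
gripper_force: 14.3
```

```bash
python3 - <<'E'
from h import *
pose();P,d,p=roof((.5085,-.170),.04,r=.075,hw=.022,zc=.06,name="w7")
# cross section profile, median z vs lateral
t=.041;W=(P[...,0]-.5085)*-np.sin(t)+(P[...,1]+.170)*np.cos(t);L=(P[...,0]-.5085)*np.cos(t)+(P[...,1]+.170)*np.sin(t)
for a in range(-28,30,4):
    m=(L>.025)&(L<.05)&(abs(W-a/1000)<.001)&(P[...,2]<.07);print(a,np.median(P[m][:,2]).round(4) if m.any() else None,end="; ")
E
```

```text
t 8.7 p [ 0.5102 -0.1704  0.0758] yawx 2.36 tilt [ 0.0008 -0.    ] q6 1.161 F [0.81 1.92 5.61] w 48.4
n 14165 h 0.0548 yaw 2.37 ends [-0.0463  0.0539] len 0.1002 mid [ 0.5123 -0.17  ] rms 0.0007
-28 -0.0012; -24 0.0315; -20 0.0351; -16 0.0392; -12 0.043; -8 0.0467; -4 0.0506; 0 0.0541; 4 0.0508; 8 0.0466; 12 0.0424; 16 0.0384; 20 0.0342; 24 0.0302; 28 -0.0011;
```

{"name": "arm_command", "arguments": {"motion": [{"dx":0,"dy":0,"dz":0.02,"wx":0,"wy":0,"wz":0},{"dx":0,"dy":0,"dz":0.06,"wx":0,"wy":0,"wz":0},{"dx":0,"dy":0,"dz":0.1,"wx":0,"wy":0,"wz":0},{"dx":0,"dy":0,"dz":0.07,"wx":0,"wy":0,"wz":0},{"dx":0,"dy":0,"dz":0,"wx":0,"wy":0,"wz":0},{"dx":0,"dy":0,"dz":0,"wx":0,"wy":0,"wz":0},{"dx":0,"dy":0,"dz":0,"wx":0,"wy":0,"wz":0}]}}

```text
clock: 9.45
position: [0.5084, -0.17, 0.1736]
tcp_rot: [1.0, 0.021, -0.002, -0.001]
wrist_force: [0.2, 0.3, -0.9]
gripper_width: 0.553
gripper_force: 14.9
```

```bash
cat >> h.py <<'E'
def held(name=None):
    "3D fit of a held roof in the tool frame at rest: ridge offset, roll, pitch, yaw"
    s=pose();p,d=vision.capture("wrist");P=cloud("wrist",d)
    if name: cv2.imwrite(f"pics/{name}.png",p)
    R=Ro.from_quat(s["tcp_rot"]).as_matrix();x=R[:2,0]/np.hypot(*R[:2,0]);n=np.array([-x[1],x[0]])
    D=P[...,:2]-s["position"][:2];L=D@x;W=D@n;Z=P[...,2]-s["position"][2]
    m=(d>0)&(L>.022)&(L<.07)&(abs(W)<.03)&(Z>-.055)&(Z<.005);l,w,z=L[m],W[m],Z[m]
    def f(a):
        h,o,pi,ya,ro=a;v=w-o-ya*(l-.04);k=h+pi*(l-.04)
        return np.where(v>0, z-k+v*np.tan(np.pi/4-ro), z-k-v*np.tan(np.pi/4+ro))
    best=min((least_squares(f,[-.02,0,0,0,r],loss="soft_l1",f_scale=.001) for r in(-.2,0,.2)),key=lambda b:b.cost)
    a=best.x;print("n",m.sum(),"ridge z rel TCP %.4f (abs %.4f) at L=.04, lat %.4f pitch(dz/dx) %.3f yaw %.3f roll(+ = +y side up) %.3f rms %.4f Lmax %.4f"%(a[0]-.04*a[2],a[0]+s["position"][2],a[1],a[2],a[3],a[4],best.fun.std(),np.percentile(l,99.7)))
E
python3 - <<'E'
from h import *
held("w8")
E
```

```text
t 9.45 p [ 0.5084 -0.17    0.1736] yawx 2.37 tilt [-0.0031  0.001 ] q6 1.16 F [ 0.19  0.27 -0.87] w 48.7
n 7507 ridge z rel TCP -0.0211 (abs 0.1521) at L=.04, lat 0.0009 pitch(dz/dx) -0.011 yaw -0.001 roll(+ = +y side up) -0.020 rms 0.0007 Lmax 0.0521
```

View pics/w8.png

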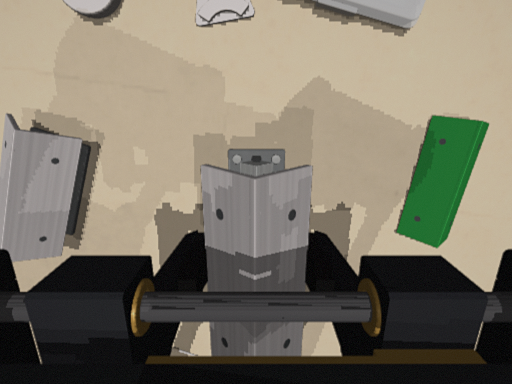

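The middle angle is held upright, with roll −0.02 and its ridge at (255,210). I'll carry it over the rack, about 6 mm short of the plate.

{"name": "arm_command", "arguments": {"motion": [{"dx":-0.012,"dy":0.1078,"dz":0,"wx":0,"wy":0,"wz":-0.0641},{"dx":-0.012,"dy":0.1078,"dz":0,"wx":0,"wy":0,"wz":-0.0641},{"dx":-0.012,"dy":0.1078,"dz":0,"wx":0,"wy":0,"wz":-0.0641},{"dx":-0.012,"dy":0.1078,"dz":0,"wx":0,"wy":0,"wz":-0.0641},{"dx":-0.012,"dy":0.1078,"dz":0,"wx":0,"wy":0,"wz":-0.0641},{"dx":-0.012,"dy":0.1078,"dz":0,"wx":0,"wy":0,"wz":-0.0641},{"dx":-0.012,"dy":0.1078,"dz":0,"wx":0,"wy":0,"wz":-0.0641},{"dx":-0.012,"dy":0.1078,"dz":0,"wx":0,"wy":0,"wz":-0.0641}]}}

```text
clock: 10.3
position: [0.4698, 0.1759, 0.1736]
tcp_rot: [0.994, -0.108, -0.001, 0.001]
wrist_force: [0.6, 0.4, 0.1]
gripper_width: 0.555
gripper_force: 14.9
```

{"name": "arm_command", "arguments": {"motion": [{"dx":-0.012,"dy":0.1078,"dz":0,"wx":0,"wy":0,"wz":-0.0641},{"dx":-0.012,"dy":0.1078,"dz":0,"wx":0,"wy":0,"wz":-0.0641},{"dx":0,"dy":0,"dz":0,"wx":0,"wy":0,"wz":0},{"dx":0,"dy":0,"dz":0,"wx":0,"wy":0,"wz":0},{"dx":0,"dy":0,"dz":0,"wx":0,"wy":0,"wz":0},{"dx":0,"dy":0,"dz":0,"wx":0,"wy":0,"wz":0}]}}

```text
clock: 10.9
position: [0.4615, 0.2593, 0.1746]
tcp_rot: [0.99, -0.14, -0.001, 0.001]
wrist_force: [-0.3, -0.5, -1.6]
gripper_width: 0.554
gripper_force: 14.9
```

```bash
python3 - <<'E'
from h import *
held("w9")
P=cloud("wrist",vision.capture("wrist")[1])
m=(P[...,2]>.066)&(P[...,2]<.085)&(np.hypot(P[...,0]-.523,P[...,1]-.244)<.05);print(m.sum(),cv2.minAreaRect((P[m][:,:2]*1000).astype(np.float32)))
E
```

```text
t 10.9 p [0.4615 0.2593 0.1746] yawx -16.08 tilt [-0.0013 -0.001 ] q6 2.317 F [-0.34 -0.52 -1.58] w 48.7
n 7570 ridge z rel TCP -0.0205 (abs 0.1537) at L=.04, lat 0.0013 pitch(dz/dx) -0.008 yaw 0.000 roll(+ = +y side up) -0.022 rms 0.0007 Lmax 0.0523
723 ((523.4488525390625, 245.175048828125), (49.50718688964844, 4.704832553863525), 74.10506439208984)
```

{"name": "arm_command", "arguments": {"motion": [{"dx":0,"dy":0,"dz":-0.06,"wx":0,"wy":0,"wz":0},{"dx":0,"dy":0,"dz":-0.06,"wx":0,"wy":0,"wz":0},{"dx":0,"dy":0,"dz":-0.05,"wx":0,"wy":0,"wz":0},{"dx":0,"dy":0,"dz":-0.03,"wx":0,"wy":0,"wz":0},{"dx":0,"dy":0,"dz":0,"wx":0,"wy":0,"wz":0},{"dx":0,"dy":0,"dz":0,"wx":0,"wy":0,"wz":0},{"dx":0,"dy":0,"dz":0,"wx":0,"wy":0,"wz":0}]}}

```text
clock: 11.7
position: [0.4627, 0.2611, 0.0966]
tcp_rot: [0.99, -0.139, 0.001, -0.001]
wrist_force: [0.2, -0.6, -0.5]
gripper_width: 0.554
gripper_force: 14.9
```

{"name": "arm_command", "arguments": {"motion": [{"dx":0,"dy":0,"dz":-0.007,"wx":0,"wy":0,"wz":0},{"dx":0,"dy":0,"dz":-0.005,"wx":0,"wy":0,"wz":0},{"dx":0,"dy":0,"dz":-0.004,"wx":0,"wy":0,"wz":0},{"dx":0,"dy":0,"dz":0,"wx":0,"wy":0,"wz":0},{"dx":0,"dy":0,"dz":0,"wx":0,"wy":0,"wz":0}]}}

```text
clock: 12.2
position: [0.4616, 0.2608, 0.0888]
tcp_rot: [0.99, -0.139, -0.0, 0.0]
wrist_force: [-0.6, 0.6, -0.7]
gripper_width: 0.556
gripper_force: 14.9
```

```bash
python3 - <<'E'
from h import *
held("w10")
E
```

```text
t 12.2 p [0.4616 0.2608 0.0888] yawx -15.99 tilt [-0.0001 -0.0001] q6 2.317 F [-0.6   0.63 -0.72] w 48.9
n 12435 ridge z rel TCP -0.0256 (abs 0.0684) at L=.04, lat 0.0012 pitch(dz/dx) 0.130 yaw 0.016 roll(+ = +y side up) -0.018 rms 0.0097 Lmax 0.0661
```

{"name": "arm_command", "arguments": {"motion": [{"dx":0,"dy":0,"dz":-0.0025,"wx":0,"wy":0,"wz":0},{"dx":0,"dy":0,"dz":-0.0025,"wx":0,"wy":0,"wz":0},{"dx":0,"dy":0,"dz":-0.0025,"wx":0,"wy":0,"wz":0},{"dx":0,"dy":0,"dz":0,"wx":0,"wy":0,"wz":0},{"dx":0,"dy":0,"dz":0,"wx":0,"wy":0,"wz":0}]}}

```text
clock: 12.75
position: [0.4622, 0.2613, 0.0864]
tcp_rot: [0.99, -0.139, 0.001, -0.001]
wrist_force: [-0.6, 2.0, 2.6]
gripper_width: 0.555
gripper_force: 14.6
```

{"name": "arm_command", "arguments": {"motion": [{"dx":0,"dy":0.0015,"dz":-0.0015,"wx":0,"wy":0,"wz":0},{"dx":0,"dy":0,"dz":-0.0015,"wx":0,"wy":0,"wz":0},{"dx":0,"dy":0,"dz":0,"wx":0,"wy":0,"wz":0},{"dx":0,"dy":0,"dz":0,"wx":0,"wy":0,"wz":0},{"dx":0,"dy":0,"dz":0,"wx":0,"wy":0,"wz":0}]}}

```text
clock: 13.25
position: [0.4623, 0.2614, 0.086]
tcp_rot: [0.99, -0.139, 0.0, -0.0]
wrist_force: [-2.1, -2.0, 10.1]
gripper_width: 0.553
gripper_force: 14.0
```

{"name": "arm_command", "arguments": {"motion": [{"dx":0,"dy":0,"dz":0.002,"wx":0,"wy":0,"wz":0},{"dx":0.0048,"dy":-0.0014,"dz":0,"wx":0,"wy":0,"wz":0},{"dx":0.0048,"dy":-0.0014,"dz":0,"wx":0,"wy":0,"wz":0},{"dx":0,"dy":0,"dz":0,"wx":0,"wy":0,"wz":0},{"dx":0,"dy":0,"dz":0,"wx":0,"wy":0,"wz":0}]}}

```text
clock: 13.75
position: [0.4643, 0.2608, 0.0859]
tcp_rot: [0.99, -0.139, -0.001, -0.0]
wrist_force: [-5.7, 2.9, 10.4]
gripper_width: 0.554
gripper_force: 14.0
```

{"name": "arm_command", "arguments": {"motion": [{"dx":0.0024,"dy":-0.0007,"dz":0,"wx":0,"wy":0,"wz":0},{"dx":0.0024,"dy":-0.0007,"dz":0,"wx":0,"wy":0,"wz":0},{"dx":0,"dy":0,"dz":0,"wx":0,"wy":0,"wz":0},{"dx":0,"dy":0,"dz":0,"wx":0,"wy":0,"wz":0}]}}

```text
clock: 14.15
position: [0.4659, 0.2604, 0.0859]
tcp_rot: [0.99, -0.139, -0.002, -0.0]
wrist_force: [-7.7, 3.0, 10.4]
gripper_width: 0.553
gripper_force: 13.9
```

{"name": "arm_command", "arguments": {"motion": [{"dx":0.0024,"dy":-0.0007,"dz":0,"wx":0,"wy":0,"wz":0},{"dx":0.0024,"dy":-0.0007,"dz":0,"wx":0,"wy":0,"wz":0},{"dx":0,"dy":0,"dz":0,"wx":0,"wy":0,"wz":0},{"dx":0,"dy":0,"dz":0,"wx":0,"wy":0,"wz":0}]}}

```text
clock: 14.55
position: [0.4678, 0.2598, 0.0859]
tcp_rot: [0.99, -0.14, -0.002, -0.0]
wrist_force: [-8.1, 2.9, 10.5]
gripper_width: 0.548
gripper_force: 13.9
```

```bash
cat >> h.py <<'E'
def rackfit(h0,hw,name=None,c=(.4678,.2602),deg=-16.,cam="wrist"):
    pose() if cam=="wrist" else 0
    p,d=vision.capture(cam);P=cloud(cam,d)
    if name: cv2.imwrite(f"pics/{name}.png",p)
    t=np.radians(deg);u=np.array([np.cos(t),np.sin(t)]);n=np.array([-u[1],u[0]])
    L=(P[...,:2]-c)@u;W=(P[...,:2]-c)@n;Z=P[...,2]
    pl=(d>0)&(L>.045)&(L<.07)&(abs(W)<.022)&(Z>.0745)&(Z<.083)
    print("plate near/far",np.percentile(L[pl],[3,50,97]).round(4) if pl.any() else None,"lat",W[pl].mean().round(4) if pl.any() else None)
    for a,b in((.02,.05),(-.05,-.02)):
        m=(d>0)&(L>a)&(L<b)&(abs(W)<hw)&(Z>h0-hw-.006)&(Z<h0+.006);l,w,z=L[m],W[m],Z[m]
        if m.sum()<150: print(a,"few",m.sum());continue
        def f(q):
            v=w-q[1]-q[2]*(l-(a+b)/2);return np.where(v>0,z-q[0]+v*np.tan(np.pi/4-q[3]),z-q[0]-v*np.tan(np.pi/4+q[3]))
        r=least_squares(f,[h0,0,0,0],loss="soft_l1",f_scale=.001);print(a,m.sum(),"h,lat,yaw,roll",r.x.round(4),"rms",r.fun.std().round(4))
    m=(d>0)&(abs(W)<hw)&(abs(W)>hw-.01)&(abs(Z-(h0-abs(W)))<.003)&(abs(L)<.08);print("ends",np.percentile(L[m],[.5,99.5]).round(4))
    return p
E
python3 - <<'E'
from h import *
p=rackfit(.0655,.024,"w11");cv2.imwrite("pics/w11c.png",cv2.resize(p[60:340,130:390],None,fx=2.1,fy=2.1))
E
```

```text
t 14.55 p [0.4678 0.2598 0.0859] yawx -16.04 tilt [-0.0036  0.0006] q6 2.308 F [-8.09  2.91 10.54] w 48.2
plate near/far [0.055  0.0578 0.0599] lat -0.0
0.02 6652 h,lat,yaw,roll [ 0.0652  0.0007  0.0021 -0.0109] rms 0.0005
-0.05 2573 h,lat,yaw,roll [ 0.0652  0.0005  0.0036 -0.0082] rms 0.0004
ends [-0.0507  0.0599]
```

View pics/w11c.png

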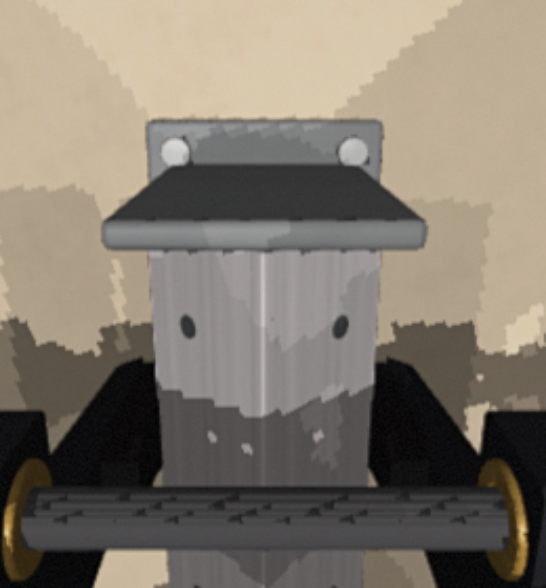

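Seated: h is 0.0652 plus the known 1.2 mm bias, level and square, with the ridge at (262,330) meeting the plate at (262,235). I'll slide on until the plate's reaction shows.

{"name": "arm_command", "arguments": {"motion": [{"dx":0.0024,"dy":-0.0007,"dz":0,"wx":0,"wy":0,"wz":0},{"dx":0.0024,"dy":-0.0007,"dz":0,"wx":0,"wy":0,"wz":0},{"dx":0,"dy":0,"dz":0,"wx":0,"wy":0,"wz":0},{"dx":0,"dy":0,"dz":0,"wx":0,"wy":0,"wz":0}]}}

```text
clock: 15.0
position: [0.4697, 0.2592, 0.0859]
tcp_rot: [0.99, -0.14, -0.002, -0.0]
wrist_force: [-7.6, 3.2, 10.9]
gripper_width: 0.554
gripper_force: 13.9
```

{"name": "arm_command", "arguments": {"motion": [{"dx":0.0024,"dy":-0.0007,"dz":0,"wx":0,"wy":0,"wz":0},{"dx":0.0024,"dy":-0.0007,"dz":0,"wx":0,"wy":0,"wz":0},{"dx":0,"dy":0,"dz":0,"wx":0,"wy":0,"wz":0},{"dx":0,"dy":0,"dz":0,"wx":0,"wy":0,"wz":0}]}}

```text
clock: 15.4
position: [0.4711, 0.2588, 0.0858]
tcp_rot: [0.99, -0.14, -0.003, -0.0]
wrist_force: [-9.9, 5.3, 12.6]
gripper_width: 0.556
gripper_force: 13.9
```

{"name": "arm_command", "arguments": {"motion": [{"dx":0,"dy":0,"dz":0,"wx":0,"wy":0,"wz":0},{"dx":0,"dy":0,"dz":0,"wx":0,"wy":0,"wz":0},{"dx":0,"dy":0,"dz":0,"wx":0,"wy":0,"wz":0},{"dx":0,"dy":0,"dz":0.05,"wx":0,"wy":0,"wz":0},{"dx":0,"dy":0,"dz":0.1,"wx":0,"wy":0,"wz":0},{"dx":0,"dy":0,"dz":0.1,"wx":0,"wy":0,"wz":0},{"dx":0,"dy":0,"dz":0.05,"wx":0,"wy":0,"wz":0},{"dx":0,"dy":0,"dz":0,"wx":0,"wy":0,"wz":0}], "jaw": 1}}

```text
clock: 16.2
position: [0.4757, 0.2589, 0.2093]
tcp_rot: [0.99, -0.139, 0.003, -0.002]
wrist_force: [0.9, 0.0, 0.4]
gripper_width: 0.997
gripper_force: 0.0
```

```bash
python3 - <<'E'
from h import *
rackfit(.0655,.024,"w12")
E
```

```text
t 16.2 p [0.4757 0.2589 0.2093] yawx -16.01 tilt [0.007  0.0031] q6 2.303 F [0.88 0.02 0.37] w 87.7
plate near/far [0.0539 0.0555 0.0576] lat 0.0001
0.02 1900 h,lat,yaw,roll [ 0.0626 -0.0009 -0.0003 -0.0029] rms 0.0006
-0.05 1514 h,lat,yaw,roll [ 0.0628 -0.001  -0.0006 -0.0022] rms 0.0006
ends [-0.0559  0.0581]
```

{"name": "arm_command", "arguments": {"motion": [{"dx":0.0154,"dy":-0.1019,"dz":-0.0233,"wx":0,"wy":0,"wz":-0.0093},{"dx":0.0154,"dy":-0.1019,"dz":-0.0233,"wx":0,"wy":0,"wz":-0.0093},{"dx":0.0154,"dy":-0.1019,"dz":-0.0233,"wx":0,"wy":0,"wz":-0.0093},{"dx":0.0154,"dy":-0.1019,"dz":-0.0233,"wx":0,"wy":0,"wz":-0.0093},{"dx":0.0154,"dy":-0.1019,"dz":-0.0233,"wx":0,"wy":0,"wz":-0.0093},{"dx":0.0154,"dy":-0.1019,"dz":-0.0233,"wx":0,"wy":0,"wz":-0.0093},{"dx":0,"dy":0,"dz":0,"wx":0,"wy":0,"wz":0},{"dx":0,"dy":0,"dz":0,"wx":0,"wy":0,"wz":0}]}}

```text
clock: 17.05
position: [0.5086, 0.0126, 0.1471]
tcp_rot: [0.988, -0.154, -0.002, 0.0]
wrist_force: [-0.9, 0.8, 0.1]
gripper_width: 0.999
gripper_force: 0.0
```

{"name": "arm_command", "arguments": {"motion": [{"dx":0,"dy":0,"dz":0,"wx":0,"wy":0,"wz":0},{"dx":0,"dy":0,"dz":0,"wx":0,"wy":0,"wz":0},{"dx":0,"dy":0,"dz":0,"wx":0,"wy":0,"wz":0}]}}

```text
clock: 17.35
position: [0.5102, 0.0146, 0.1497]
tcp_rot: [0.988, -0.152, 0.0, -0.0]
wrist_force: [0.2, -0.1, -0.3]
gripper_width: 1.001
gripper_force: 0.0
```

```bash
python3 - <<'E'
from h import *
for i in range(2): pose();roof((.5102,.0134),np.radians(-17.6),r=.075,hw=.026,zc=.07)
E
```

```text
t 17.35 p [0.5102 0.0146 0.1497] yawx -17.48 tilt [0.0002 0.0001] q6 1.856 F [ 0.23 -0.09 -0.34] w 88.0
n 9651 h 0.0546 yaw -17.55 ends [-0.0542  0.0549] len 0.1091 mid [0.5106 0.0135] rms 0.0006
t 17.4 p [0.5103 0.0145 0.1498] yawx -17.49 tilt [0.0005 0.0001] q6 1.856 F [-0.49  0.09 -0.11] w 88.1
n 9615 h 0.0546 yaw -17.55 ends [-0.0543  0.0548] len 0.1091 mid [0.5105 0.0135] rms 0.0006
```

{"name": "arm_command", "arguments": {"motion": [{"dx":0,"dy":-0.002,"dz":-0.07,"wx":0,"wy":0,"wz":0},{"dx":0,"dy":0,"dz":-0.07,"wx":0,"wy":0,"wz":0},{"dx":0,"dy":0,"dz":-0.054,"wx":0,"wy":0,"wz":0},{"dx":0,"dy":0,"dz":0,"wx":0,"wy":0,"wz":0},{"dx":0,"dy":0,"dz":0,"wx":0,"wy":0,"wz":0},{"dx":0,"dy":0,"dz":0,"wx":0,"wy":0,"wz":0},{"dx":0,"dy":0,"dz":0,"wx":0,"wy":0,"wz":0}], "jaw": 0.72}}

```text
clock: 18.15
position: [0.5115, 0.0128, 0.0736]
tcp_rot: [0.988, -0.153, 0.001, -0.0]
wrist_force: [-0.5, 0.1, 1.0]
gripper_width: 0.719
gripper_force: 0.0
```

```bash
python3 - <<'E'
from h import *
pose();roof((.5102,.0134),np.radians(-17.6),r=.075,hw=.026,zc=.06)
E
```

```text
t 18.15 p [0.5115 0.0128 0.0736] yawx -17.58 tilt [ 0.003  -0.0001] q6 1.854 F [-0.52  0.08  0.96] w 63.3
n 15894 h 0.0543 yaw -17.56 ends [-0.0469  0.0548] len 0.1018 mid [0.514  0.0123] rms 0.0006
```

{"name": "arm_command", "arguments": {"motion": [{"dx":0,"dy":0,"dz":0,"wx":0,"wy":0,"wz":0},{"dx":0,"dy":0,"dz":0,"wx":0,"wy":0,"wz":0},{"dx":0,"dy":0,"dz":0,"wx":0,"wy":0,"wz":0},{"dx":0,"dy":0,"dz":0,"wx":0,"wy":0,"wz":0},{"dx":0,"dy":0,"dz":0,"wx":0,"wy":0,"wz":0}], "jaw": 0.655, "grip_force": 15}}

```text
clock: 18.7
position: [0.5109, 0.0126, 0.0728]
tcp_rot: [0.988, -0.153, 0.001, -0.0]
wrist_force: [-1.5, -1.1, 6.6]
gripper_width: 0.657
gripper_force: 10.7
```

```bash
python3 - <<'E'
from h import *
pose();roof((.5102,.0134),np.radians(-17.6),r=.075,hw=.026,zc=.06)
E
```

```text
t 18.7 p [0.5109 0.0126 0.0728] yawx -17.59 tilt [ 0.0015 -0.0001] q6 1.854 F [-1.47 -1.09  6.59] w 57.8
n 16174 h 0.0545 yaw -17.55 ends [-0.0466  0.0549] len 0.1015 mid [0.5142 0.0123] rms 0.0006
```

Well centred. Full grip, then lift.

{"name": "arm_command", "arguments": {"motion": [{"dx":0,"dy":0,"dz":0,"wx":0,"wy":0,"wz":0},{"dx":0,"dy":0,"dz":0,"wx":0,"wy":0,"wz":0},{"dx":0,"dy":0,"dz":0.02,"wx":0,"wy":0,"wz":0},{"dx":0,"dy":0,"dz":0.06,"wx":0,"wy":0,"wz":0},{"dx":0,"dy":0,"dz":0.1,"wx":0,"wy":0,"wz":0},{"dx":0,"dy":0,"dz":0.1,"wx":0,"wy":0,"wz":0},{"dx":0,"dy":0,"dz":0,"wx":0,"wy":0,"wz":0},{"dx":0,"dy":0,"dz":0,"wx":0,"wy":0,"wz":0}], "jaw": 0.63, "grip_force": 15}}

```text
clock: 19.55
position: [0.5105, 0.0127, 0.1849]
tcp_rot: [0.988, -0.153, 0.001, -0.0]
wrist_force: [0.3, -0.5, -1.6]
gripper_width: 0.656
gripper_force: 13.4
```

{"name": "arm_command", "arguments": {"motion": [{"dx":0,"dy":0,"dz":0,"wx":0,"wy":0,"wz":0},{"dx":0,"dy":0,"dz":0,"wx":0,"wy":0,"wz":0}]}}

```text
clock: 19.75
position: [0.5086, 0.0128, 0.1818]
tcp_rot: [0.988, -0.153, -0.002, 0.0]
wrist_force: [0.4, 0.4, -1.2]
gripper_width: 0.652
gripper_force: 13.4
```

```bash
python3 - <<'E'
from h import *
held("w13")
E
```

```text
t 19.75 p [0.5086 0.0128 0.1818] yawx -17.59 tilt [-0.0043  0.0001] q6 1.854 F [ 0.36  0.41 -1.22] w 57.4
n 9342 ridge z rel TCP -0.0180 (abs 0.1634) at L=.04, lat 0.0007 pitch(dz/dx) -0.010 yaw 0.001 roll(+ = +y side up) 0.000 rms 0.0007 Lmax 0.0540
```

{"name": "arm_command", "arguments": {"motion": [{"dx":-0.02,"dy":0.1037,"dz":0,"wx":0,"wy":0,"wz":0.0091},{"dx":-0.02,"dy":0.1037,"dz":0,"wx":0,"wy":0,"wz":0.0091},{"dx":-0.02,"dy":0.1037,"dz":0,"wx":0,"wy":0,"wz":0.0091},{"dx":-0.02,"dy":0.1037,"dz":0,"wx":0,"wy":0,"wz":0.0091},{"dx":-0.02,"dy":0.1037,"dz":0,"wx":0,"wy":0,"wz":0.0091},{"dx":-0.02,"dy":0.1037,"dz":0,"wx":0,"wy":0,"wz":0.0091},{"dx":0,"dy":0,"dz":0,"wx":0,"wy":0,"wz":0},{"dx":0,"dy":0,"dz":0,"wx":0,"wy":0,"wz":0}]}}

```text
clock: 20.6
position: [0.4613, 0.262, 0.1827]
tcp_rot: [0.99, -0.138, -0.001, 0.001]
wrist_force: [0.2, 0.2, -0.8]
gripper_width: 0.657
gripper_force: 13.5
```

{"name": "arm_command", "arguments": {"motion": [{"dx":0,"dy":0,"dz":0,"wx":0,"wy":0,"wz":0},{"dx":0,"dy":0,"dz":0,"wx":0,"wy":0,"wz":0},{"dx":0,"dy":0,"dz":0,"wx":0,"wy":0,"wz":0}]}}

```text
clock: 20.9
position: [0.4625, 0.2604, 0.1838]
tcp_rot: [0.99, -0.14, -0.0, 0.0]
wrist_force: [-0.5, -0.3, -0.5]
gripper_width: 0.655
gripper_force: 13.5
```

```bash
python3 - <<'E'
from h import *
held("w14")
P=cloud("wrist",vision.capture("wrist")[1])
m=(P[...,2]>.066)&(P[...,2]<.085)&(np.hypot(P[...,0]-.523,P[...,1]-.244)<.05);print(m.sum(),cv2.minAreaRect((P[m][:,:2]*1000).astype(np.float32)))
E
```

```text
t 20.9 p [0.4625 0.2604 0.1838] yawx -16.14 tilt [-0.0003 -0.0003] q6 2.318 F [-0.5  -0.29 -0.49] w 57.7
n 9317 ridge z rel TCP -0.0181 (abs 0.1655) at L=.04, lat 0.0009 pitch(dz/dx) -0.006 yaw 0.001 roll(+ = +y side up) 0.001 rms 0.0007 Lmax 0.0540
678 ((517.4710083007812, 246.85507202148438), (49.40575408935547, 16.83133888244629), 74.3103256225586)
```

{"name": "arm_command", "arguments": {"motion": [{"dx":0,"dy":0,"dz":-0.07,"wx":0,"wy":0,"wz":0},{"dx":0,"dy":0,"dz":-0.06,"wx":0,"wy":0,"wz":0},{"dx":0,"dy":0,"dz":-0.05,"wx":0,"wy":0,"wz":0},{"dx":0,"dy":0,"dz":-0.03,"wx":0,"wy":0,"wz":0},{"dx":0,"dy":0,"dz":-0.015,"wx":0,"wy":0,"wz":0},{"dx":0,"dy":0,"dz":-0.0045,"wx":0,"wy":0,"wz":0},{"dx":0,"dy":0,"dz":0,"wx":0,"wy":0,"wz":0},{"dx":0,"dy":0,"dz":0,"wx":0,"wy":0,"wz":0}]}}

```text
clock: 21.8
position: [0.463, 0.262, 0.0932]
tcp_rot: [0.99, -0.139, 0.001, -0.001]
wrist_force: [-0.8, -0.6, -1.6]
gripper_width: 0.653
gripper_force: 13.5
```

{"name": "arm_command", "arguments": {"motion": [{"dx":0,"dy":0,"dz":-0.0025,"wx":0,"wy":0,"wz":0},{"dx":0,"dy":0,"dz":-0.0025,"wx":0,"wy":0,"wz":0},{"dx":0,"dy":0,"dz":-0.0025,"wx":0,"wy":0,"wz":0},{"dx":0,"dy":0,"dz":0,"wx":0,"wy":0,"wz":0},{"dx":0,"dy":0,"dz":0,"wx":0,"wy":0,"wz":0}]}}

```text
clock: 22.3
position: [0.4624, 0.2616, 0.0894]
tcp_rot: [0.99, -0.139, 0.0, -0.0]
wrist_force: [-0.1, -1.6, 1.2]
gripper_width: 0.655
gripper_force: 13.6
```

{"name": "arm_command", "arguments": {"motion": [{"dx":0,"dy":-0.0005,"dz":-0.0025,"wx":0,"wy":0,"wz":0},{"dx":0,"dy":0,"dz":-0.001,"wx":0,"wy":0,"wz":0},{"dx":0,"dy":0,"dz":0,"wx":0,"wy":0,"wz":0},{"dx":0,"dy":0,"dz":0,"wx":0,"wy":0,"wz":0}]}}

```text
clock: 22.7
position: [0.4624, 0.2614, 0.089]
tcp_rot: [0.99, -0.139, 0.0, 0.0]
wrist_force: [-3.0, -2.4, 9.7]
gripper_width: 0.655
gripper_force: 15.7
```

```bash
python3 - <<'E'
from h import *
rackfit(.071,.027,"w15")
E
```

```text
t 22.7 p [0.4624 0.2614 0.089 ] yawx -16.02 tilt [ 0.0002 -0.0001] q6 2.318 F [-3.02 -2.39  9.69] w 57.6
plate near/far [0.055  0.0577 0.0599] lat -0.0
0.02 8413 h,lat,yaw,roll [0.0707 0.0004 0.0009 0.0005] rms 0.0014
-0.05 2977 h,lat,yaw,roll [0.0709 0.0003 0.0034 0.0015] rms 0.0004
ends [-0.0568  0.0598]
```

{"name": "arm_command", "arguments": {"motion": [{"dx":0,"dy":0,"dz":0.0015,"wx":0,"wy":0,"wz":0},{"dx":0.0048,"dy":-0.0014,"dz":0,"wx":0,"wy":0,"wz":0},{"dx":0.0048,"dy":-0.0014,"dz":0,"wx":0,"wy":0,"wz":0},{"dx":0,"dy":0,"dz":0,"wx":0,"wy":0,"wz":0},{"dx":0,"dy":0,"dz":0,"wx":0,"wy":0,"wz":0}]}}

```text
clock: 23.25
position: [0.4644, 0.2608, 0.0889]
tcp_rot: [0.99, -0.14, -0.002, 0.0]
wrist_force: [-8.9, 1.8, 10.9]
gripper_width: 0.651
gripper_force: 16.3
```

{"name": "arm_command", "arguments": {"motion": [{"dx":0.0024,"dy":-0.0007,"dz":0,"wx":0,"wy":0,"wz":0},{"dx":0.0024,"dy":-0.0007,"dz":0,"wx":0,"wy":0,"wz":0},{"dx":0,"dy":0,"dz":0,"wx":0,"wy":0,"wz":0},{"dx":0,"dy":0,"dz":0,"wx":0,"wy":0,"wz":0}]}}

```text
clock: 23.65
position: [0.4661, 0.2603, 0.0889]
tcp_rot: [0.99, -0.14, -0.002, 0.0]
wrist_force: [-9.6, 2.2, 11.4]
gripper_width: 0.655
gripper_force: 16.3
```

{"name": "arm_command", "arguments": {"motion": [{"dx":0.0024,"dy":-0.0007,"dz":0,"wx":0,"wy":0,"wz":0},{"dx":0.0024,"dy":-0.0007,"dz":0,"wx":0,"wy":0,"wz":0},{"dx":0,"dy":0,"dz":0,"wx":0,"wy":0,"wz":0},{"dx":0,"dy":0,"dz":0,"wx":0,"wy":0,"wz":0}]}}

```text
clock: 24.05
position: [0.4679, 0.2597, 0.0889]
tcp_rot: [0.99, -0.14, -0.002, 0.0]
wrist_force: [-9.8, 2.3, 11.0]
gripper_width: 0.651
gripper_force: 16.4
```

{"name": "arm_command", "arguments": {"motion": [{"dx":0.0024,"dy":-0.0007,"dz":0,"wx":0,"wy":0,"wz":0},{"dx":0.0024,"dy":-0.0007,"dz":0,"wx":0,"wy":0,"wz":0},{"dx":0,"dy":0,"dz":0,"wx":0,"wy":0,"wz":0},{"dx":0,"dy":0,"dz":0,"wx":0,"wy":0,"wz":0}]}}

```text
clock: 24.45
position: [0.4695, 0.2593, 0.0884]
tcp_rot: [0.99, -0.14, -0.003, 0.0]
wrist_force: [-9.5, 3.6, 8.5]
gripper_width: 0.652
gripper_force: 14.0
```

{"name": "arm_command", "arguments": {"motion": [{"dx":0.0024,"dy":-0.0007,"dz":0,"wx":0,"wy":0,"wz":0},{"dx":0.0024,"dy":-0.0007,"dz":0,"wx":0,"wy":0,"wz":0},{"dx":0,"dy":0,"dz":0,"wx":0,"wy":0,"wz":0},{"dx":0,"dy":0,"dz":0,"wx":0,"wy":0,"wz":0}]}}

```text
clock: 24.85
position: [0.4701, 0.2591, 0.0881]
tcp_rot: [0.99, -0.14, -0.004, 0.0]
wrist_force: [-13.5, 6.4, 9.7]
gripper_width: 0.654
gripper_force: 14.0
```

It has met the plate. Release, lift and inspect.

{"name": "arm_command", "arguments": {"motion": [{"dx":-0.002,"dy":0.0006,"dz":0,"wx":0,"wy":0,"wz":0},{"dx":0,"dy":0,"dz":0,"wx":0,"wy":0,"wz":0},{"dx":0,"dy":0,"dz":0,"wx":0,"wy":0,"wz":0},{"dx":0,"dy":0,"dz":0.05,"wx":0,"wy":0,"wz":0},{"dx":0,"dy":0,"dz":0.1,"wx":0,"wy":0,"wz":0},{"dx":0,"dy":0,"dz":0.1,"wx":0,"wy":0,"wz":0},{"dx":0,"dy":0,"dz":0,"wx":0,"wy":0,"wz":0},{"dx":0,"dy":0,"dz":0,"wx":0,"wy":0,"wz":0}], "jaw": 1}}

```text
clock: 25.65
position: [0.4741, 0.2585, 0.1898]
tcp_rot: [0.99, -0.14, 0.001, -0.001]
wrist_force: [0.2, -1.2, -0.4]
gripper_width: 1.003
gripper_force: 0.0
```

{"name": "arm_command", "arguments": {"motion": [{"dx":0,"dy":0,"dz":0,"wx":0,"wy":0,"wz":0},{"dx":0,"dy":0,"dz":0,"wx":0,"wy":0,"wz":0},{"dx":0,"dy":0,"dz":0,"wx":0,"wy":0,"wz":0}]}}

```text
clock: 25.95
position: [0.4721, 0.2578, 0.1867]
tcp_rot: [0.99, -0.139, -0.001, 0.001]
wrist_force: [-0.9, 0.5, -0.1]
gripper_width: 1.002
gripper_force: 0.0
```

```bash
python3 - <<'E'
from h import *
p=rackfit(.071,.027,"w16")
s,_=vision.capture("side")
a=cv2.resize(p[90:260,200:320],None,fx=3.3,fy=3.3);b=cv2.resize(s[245:325,245:335],None,fx=4.4,fy=4.4)
h=min(a.shape[0],b.shape[0]);cv2.imwrite("pics/w16c.png",np.hstack([a[:352],b[:352]]) if h>=352 else a)
E
```

```text
t 25.95 p [0.4721 0.2578 0.1867] yawx -16.03 tilt [-0.0027 -0.0013] q6 2.304 F [-0.92  0.5  -0.1 ] w 88.2
plate near/far [0.0554 0.0576 0.06  ] lat -0.0001
0.02 2676 h,lat,yaw,roll [0.0711 0.0006 0.0004 0.0018] rms 0.0006
-0.05 2024 h,lat,yaw,roll [ 0.0711  0.0005 -0.0002  0.0015] rms 0.0006
ends [-0.0539  0.0598]
```

View pics/w16c.png

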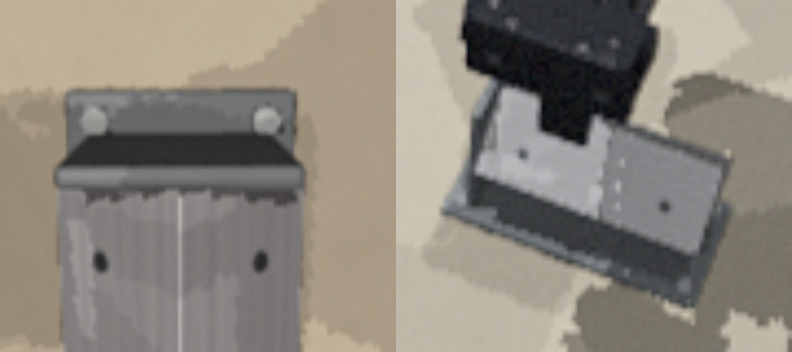

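The crop shows the large angle right up to the end plate, with its ridge at (180,190) centred under the plate. From the side the stack sits flush and level. The heights, yaw and roll all fit, and the rear end lies 109.3 mm from the plate face for a 110 mm part. I'll hand it in.

```bash
python3 -c "
from h import *
print(ticket.finish_job())"
```

```text
the job is handed in; nothing more can be done
None
```

The middle and large angles are nested over the small one on the rack, pushed up against the end plate as far as the contact forces and camera show, and the job is handed in; no verdict came back.

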